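# Slide the relay board under the inspection microscope to its stop

## Robot

A 6-joint arm with a two-finger parallel gripper is mounted at the origin on the work surface. World frame = base frame: x ahead of the robot, y to its left, z up, the work surface at z = 0. Lengths are in mm, angles in rad, forces in N, time in s.
With the tool pointing down it reaches from about 350 to 875 mm from the base axis. Payload 4.2 kg.
Tool frame: the origin (TCP) lies midway between the tips of the shut fingers; the grasp point (between the pads) lies 19 mm behind it; z points along the fingers, y is the direction in which the jaws open and shut (so a half turn about z gives the same grasp; the last joint's range is limited). The gripper opens to 85 mm and grips with 20 to 120 N. Pads are 22 mm wide; open, the fingers measure 114 mm over their backs; the gripper's body (76 mm by 85 mm) begins 54 mm behind the grasp point. The pads swing forward as they close: fully open they stand 13 mm farther back than shut.
Start: joints at [1.392, 0.385, 0.008, 0, -1.194, -0.259], TCP at [264.934, 566.047, 231.312] pointing down, gripper open.
Joint ranges: [-3.14, 3.14], [-1.21, 2.06], [-1.07, 1.41], [-3.16, 2.05], [-2.99, -0.16], [-3.1, 3.1]. Speed limits (rad/s): [2.79, 2.79, 3.14, 3.14, 3.14, 3.14].

## Interface

Orientations are given as a unit quaternion [x, y, z, w].
In Python, from bench import readout, optics, workorder, nets gives the robot as it stands. The module is installed in compiled form; this text tells all that it offers.
- The arm moves only by the tool move_arm, never from a script. Its argument "steps" is a list of rows, each a list of 7 numbers: the opening, from -1 (shut) to 1 (fully open), so that 0 is half open, then the shift along the world's x, y, z in mm, then the turn, a rotation vector about the world's x, y, z in rad. In form: [[gripper, tx, ty, tz, wx, wy, wz], ...]. A call has 1 to 5 rows; each row is the pose to reach, as a shift and turn from the pose commanded when the call began; what a row does not reach only later rows make up. A row lasts 1/12 s, in which the tool goes at most 41.7 mm and 7.16 degrees, less where a joint would pass 70% of its speed; a pose out of reach is approached as far as the arm can. A call with a gripper value outside its range is refused whole. The fingers move at their own pace and stop on an object; the grip force is fixed at half the most. Time passes only in rows, so rows that repeat a pose let the fingers close. It gives the time, the measured TCP pose, the force and the opening at its end, in the units of the state.
- readout.read_state(): the state, without advancing time (a new reading comes with each control period).
- optics.get_image(name): name is "side" or "top"; returns a dict with "frame" (420x560x3 uint8, blue, green, red), "fx", "fy", "cx", "cy" (pixels), "rvec" (rotation vector, rad) and "tvec" (3), from world to camera coordinates, as OpenCV has them. Camera axes: x right, y down, z forward; pixel columns grow to the right and rows downward; lengths in mm; the calibration is good to about 2 mm. A picture is of the moment at which its call begins. There is no depth.
- workorder.job_done(): hands the job in, once; it reports no verdict.
Trained networks look in a picture, given as the dict that the camera call returned (one of the last four; its "shot" number tells which), for a name from the list of things; names that differ only in an ending like _2 or _b are one class to them, and where a whole thing is asked for, a point or a joint stands for the part that bears it (a point fixed in the world has none). Each returns a list of dicts, best first, with "conf" (0 to 1); they miss things now and then, are a little off and sometimes report something else, mostly with a low value. They report only what shows in the picture. A call takes as long as a camera call. They do not tell look-alikes from the thing itself.
- nets.silhouettes(name, picture): "region" (420x560 bool, what is visible of it) and "extent" ([left, top, right, bottom] in pixels, round what is visible of it).
- nets.tip_of(name, picture): "uv" ([column, row] in pixels: a listed point, or the origin of a listed thing).
The state is a dict: "clock": time; "joints": joint angles; "joint_vel": joint speeds; "joint_efforts": joint torques, N m; "position": TCP position; "ee_rot": TCP orientation; "contact_force": force on the tool from outside, world axes, zero at the start; "wrist_torque": the same for the moment, N m; "gripper_width": finger opening in mm.
Only numpy, scipy, OpenCV 4.12 (cv2) and the standard library are available. Lean on these libraries where they do the work, as an engineer would, in place of code of your own. Each camera call takes 0.05 s, during which the arm holds its last target.

## Task

Lift the black carrier with the relay board onto the microscope's stage, nose first, and slide it flat between the guide rails, through under the spring clips and the low lamp bridge, until it is fully home against the stop behind the bridge, with the stop's red pin pushed in flush. The stop is set anew for every batch, so feel for it: push on through the drag of the clips but bear gently on the stop (5 to 10 N is plenty, 15 N knocks it out of true), and do not bump the microscope's head. Let go with the carrier lying there, and leave the other things on the bench where they are.

Things in the scene. Friction and masses are not known exactly. Their poses are not given: they have to be found in the camera images.
- carrier: Black board carrier, loose, 0.11 to 0.18 kg: plate 160 x 62 x 6 mm with half-round front edge. Origin under the plate's centre; own +x points to its nose, z up. At the nose an aluminium bumper 30 mm wide, 14 mm high, its face 80 mm ahead of the origin. On it a green board, 42 mm wide, with three blue relays, tops 23 mm above the underside.
- grip (a point): Middle of the carrier's yellow grip block (at its tail): 22 mm long in the carrier's x, 16 mm wide in y, from the plate's top (6 mm) up to 32 mm above the carrier's underside. This point is 69 mm behind the carrier's origin, 19 mm above the underside. The block's rear face is flush with the tail, 80 mm behind the origin; the plate beside the block is bare.
- stage: Fixed grey stage plate, 345 x 190 mm, top 12 mm above the bench. Origin on the bench below the lens axis; own +x is the way the carrier is pushed in (roughly to the robot's left). Plate from x = -215 to +130 mm, y = -130 to +60 mm; column (232 mm high) at y = -105 mm, away from the robot. Two rails, 8 mm high and 65 mm apart inside, centred on y = 0, run from x = -75 to +40 mm.
- mouth (a point): Start of the straight rails: point on the stage top at x = -75, y = 0 mm of the stage, with its axes. Before it the rails flare over 39 mm, from 65 to 91 mm apart; before the flare the plate is bare.
- clips (a point): Midway between the two spring clips: point on the stage top at x = -48, y = 0 mm of the stage. Their steel rollers stand over the channel's edges (26 mm either side) and ride on the carrier's plate. Running the nose in under them takes up to about 7 N; after that they drag with about 2 to 6 N, and they hold the carrier where it is left.
- head: Fixed microscope head, origin and axes as the stage. White lamp bridge across the rails from x = -35 to +35 mm, underside 26 mm above the stage top (3 mm over the relays), top 50 mm above the bench, legs at y = +-52 mm; above it the black lens barrel, 42 mm thick, and its arm to the column, up to 185 mm above the bench. Over 8 N on it upsets its focus.
- stop_bar: Aluminium bar on the stage behind the bridge, bearing the stop; origin and axes as the stage. The stop is an aluminium block, 34 x 34 x 20 mm with a black knob, clamped on the bar: its face across the channel lies somewhere from x = +46 to +70 mm of the stage, different each time and not measured. It is rigid: force rises steeply once the bumper bears on it.
- pin (a joint): Red presence pin, 7 mm thick, in the middle of the stop's face, pushed in by the carrier's bumper: 0 = standing 3 mm proud, 0.003 m = flush (the bumper bears on the stop). Light spring, about 0.4 to 1 N.
- breadboard: White breadboard, 55 x 165 x 9 mm, loose, origin under its centre; leave alone.
- probe_a: Forked soil probe, 75 x 22 x 4 mm (10 mm at its plug), loose, origin under about its middle; leave alone.
- probe_b: Another such soil probe; leave alone.
- relay_module: Black two-relay module without a carrier, 52 x 40 x 18 mm, loose, origin under its centre; leave alone.
- screwdriver: Screwdriver lying on the bench, loose; leave alone.
- solder: Spool of solder standing on end, 58 mm across, 40 mm high, loose, origin under its centre; leave alone.
- multimeter: Yellow multimeter lying on its back, 140 x 72 x 45 mm, loose, origin under its centre; leave alone.
Things that resemble listed ones, but are neither listed nor needed, are in the scene too. Of the things that look like the carrier, take the one that is farthest from the robot's base at the start.

How it is judged (in metres and radians):
On the way:
1. the carrier lies flat on the stage, its nose in between the straight guide rails, short of the lens axis (z of carrier in the frame of stage between 0.0095 and 0.0145 m and angle between carrier's own z axis and vertical below 0.04 rad and angle between the x axis of carrier and the x axis of stage, either way round below 0.06 rad and y of carrier in the frame of stage between -0.0025 and 0.0025 m and x of carrier in the frame of stage between -0.153 and -0.085 m), for 0.1 s.
At the end, for the whole second after the job is handed in: the carrier lies flat and at rest between the rails under the microscope's head (within 2.5 mm of the channel's middle line), home against the stop: pin pushed in by more than 2.2 mm of its 3 mm (value of joint pin above 0.0022 m and z of carrier in the frame of stage between 0.0095 and 0.0145 m and angle between carrier's own z axis and vertical below 0.04 rad and angle between the x axis of carrier and the x axis of stage, either way round below 0.06 rad and y of carrier in the frame of stage between -0.0025 and 0.0025 m and x of carrier in the frame of stage between -0.037 and -0.007 m and linear speed of carrier below 0.005 m/s); the robot touches nothing.
It fails at once if the carrier is driven against the stop or its pin with over 15 N (contact force between carrier and stop_bar above 15 N).
It fails at once if anything presses on the microscope's head with over 8 N (contact force between anything else and head above 8 N).
It fails at once if another thing on the bench is moved by over 15 mm (distance of any of breadboard, probe_a, probe_b, relay_module, screwdriver, solder, multimeter from where it was at the start of the episode above 0.015 m).
It also fails if it takes over 59 s, if anything falls off the work surface, if the arm or the gripper's body presses on something with over 40 N, if the wrist force passes 120 N, or if a joint passes its speed limit or range.

## Working session

There is one attempt and no reset: what is moved stays moved. The work goes in short steps, Python scripts to look and compute and a tool call to move; the robot and the scene stay as the last step left them, time stands still between calls to the robot, and variables do not carry over. Pictures are saved under pics/ and viewed, and the job is handed in when it is done.

Besides the shell and the picture viewer there is one more tool, called by a JSON object that holds its "method" and its "body". move_arm: Moves the arm, as the interface text tells. Its arguments: {"type":"object","properties":{"steps":{"type":"array","items":{"type":"array","items":{"type":"number"}}}},"required":["steps"]}

```bash
mkdir -p pics
cat > h.py <<'E'
import numpy as np, cv2
from bench import readout, optics, workorder, nets
def cam(p):
    R=cv2.Rodrigues(np.array(p["rvec"],float))[0]; t=np.array(p["tvec"],float).ravel()
    return R,t
def ray(p,uv,z):
    R,t=cam(p); d=R.T@np.array([(uv[0]-p["cx"])/p["fx"],(uv[1]-p["cy"])/p["fy"],1.]); c=-R.T@t
    return c+d*(z-c[2])/d[2]
def proj(p,X):
    X=np.atleast_2d(np.array(X,float)); R,t=cam(p); q=X@R.T+t
    return np.c_[q[:,0]/q[:,2]*p["fx"]+p["cx"],q[:,1]/q[:,2]*p["fy"]+p["cy"]]
def save(p,n,crop=None,s=1):
    f=p["frame"]
    if crop: f=f[crop[1]:crop[3],crop[0]:crop[2]]
    if s!=1: f=cv2.resize(f,None,fx=s,fy=s,interpolation=cv2.INTER_CUBIC)
    cv2.imwrite("pics/"+n,f)
E
python3 - <<'E'
from h import *
np.set_printoptions(precision=1,suppress=True)
s=readout.read_state(); print(s)
for n in("top","side"):
    p=optics.get_image(n); save(p,n+"0.png",s=1.4)
    R,t=cam(p); print(n,p["fx"],p["cx"],p["cy"],-R.T@t)
    for k in("carrier","grip","stage","mouth","clips","stop_bar","head","pin"):
        try:
            print(k,[(np.round(d["uv"],1).tolist(),round(d["conf"],2)) for d in nets.tip_of(k,p)])
        except Exception as e: print(k,e)
        if k in("carrier","grip"):
            print('  sil',[(d["extent"],round(d["conf"],2)) for d in nets.silhouettes(k,p)])
E
```

```text
{'clock': 0.0, 'joints': array([ 1.4,  0.4,  0. , -0. , -1.2, -0.3]), 'joint_vel': array([ 0.,  0., -0., -0.,  0., -0.]), 'joint_efforts': array([ -0. , -39.2,  18.8,   4.2,  -0. ,  -0. ]), 'position': array([264.7, 565.5, 230.2]), 'ee_rot': array([ 1. , -0.2, -0. ,  0. ]), 'contact_force': array([-0.2,  0.6, -0.2]), 'wrist_torque': array([ 0., -0., -0.]), 'gripper_width': 85.38436650157922}
top 389.36683678321344 272.56672033723487 203.9688098525768 [441.2   6.4 995.1]
carrier [([295.6, 285.6], 0.94), ([447.5, 287.3], 0.73), ([391.9, 205.9], 0.64)]
  sil [([281.6, 254.4, 311.5, 326.1], 0.84), ([421.3, 252.7, 478.0, 321.8], 0.68), ([359.7, 189.0, 426.4, 217.1], 0.62)]
grip [([296.6, 316.4], 0.88), ([418.2, 206.8], 0.67), ([470.4, 264.4], 0.57)]
  sil [([284.7, 254.3, 314.5, 322.2], 0.82), ([356.2, 186.1, 426.8, 219.5], 0.81), ([422.5, 254.8, 479.8, 318.6], 0.62)]
stage [([221.1, 205.4], 0.64)]
mouth [([254.2, 206.9], 0.56)]
clips [([245.9, 210.8], 0.75)]
stop_bar [([420.1, 204.7], 0.29)]
head [([228.0, 207.1], 0.76)]
pin it knows: breadboard, carrier, clips, grip, head, mouth, multim
[... 170 characters left out ...]
, 0.8), ([179.8, 244.9], 0.72)]
  sil [([264.7, 287.9, 301.4, 361.5], 0.89), ([143.9, 230.9, 214.0, 256.2], 0.78), ([176.5, 296.6, 204.0, 334.5], 0.34)]
grip [([149.3, 242.7], 0.92), ([280.2, 354.3], 0.89)]
  sil [([148.9, 233.0, 218.9, 259.4], 0.85), ([265.7, 290.7, 300.2, 361.2], 0.73), ([226.9, 104.2, 332.1, 253.7], 0.69), ([144.4, 369.9, 223.9, 420.0], 0.66)]
stage [([259.7, 185.5], 0.86)]
mouth [([262.8, 202.7], 0.83)]
clips [([189.5, 310.6], 0.67), ([264.8, 192.4], 0.6)]
stop_bar [([337.6, 299.1], 0.67)]
head [([260.2, 182.3], 0.78), ([336.0, 297.7], 0.56)]
pin it knows: breadboard, carrier, clips, grip, head, mouth, multimeter, probe, relay_module, screwdriver, solder, stage, stop_bar
```

View pics/top0.png

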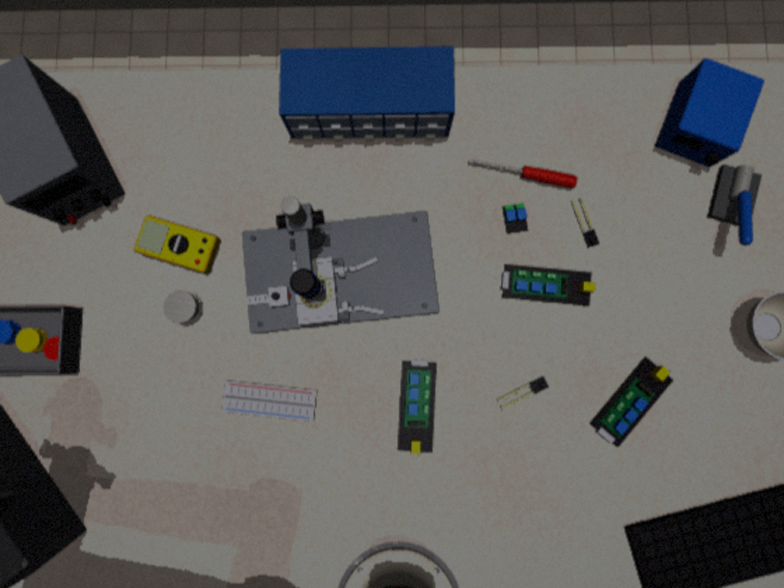

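View pics/side0.png

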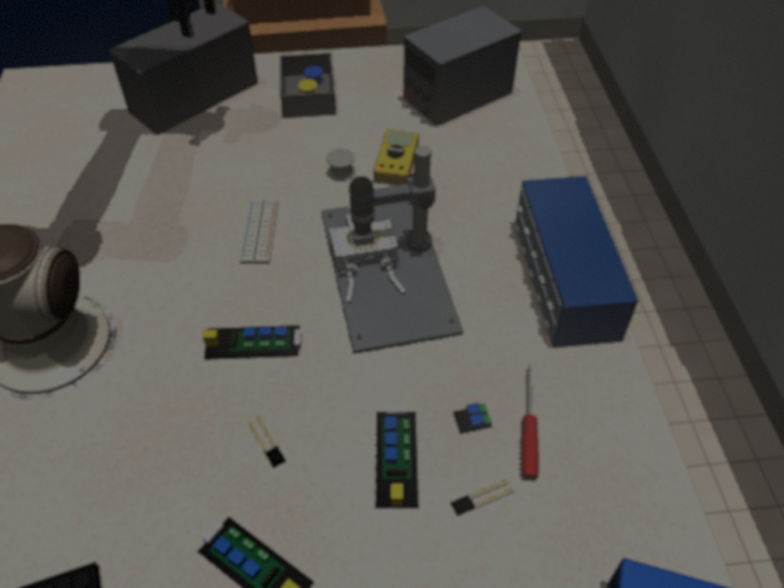

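Run:
```python
from h import *
np.set_printoptions(precision=1,suppress=True)
p=optics.get_image("top"); 
for uv in [(295.6,285.6),(447.5,287.3),(391.9,205.9)]:
    X=ray(p,uv,6); print(uv,X,np.hypot(*X[:2]))
save(p,"t1.png",(340,160,500,340),3.3)
save(p,"t2.png",(130,100,340,280),3.3)
p=optics.get_image("side"); save(p,"s2.png",(210,80,370,270),3.1)
save(p,"s3.png",(130,200,320,400),3)
```

```text
(295.6, 285.6) [351.1 -30.2   6. ] 352.4324588441437
(447.5, 287.3) [ 346.8 -405.4    6. ] 533.5158065063783
(391.9, 205.9) [ 550.  -276.4    6. ] 615.5156943414172
```

View crops.

Three look-alikes in the top picture, in original pixels: A (296,286), 352 mm from the base; B (447,287), 534 mm; C (392,206), 616 mm. C is the farthest, so it is the one meant. I'll confirm it in a crop.

View pics/t1.png

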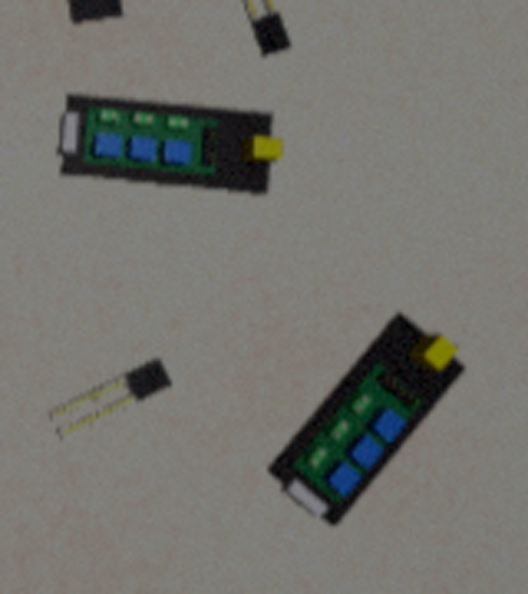

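View pics/t2.png

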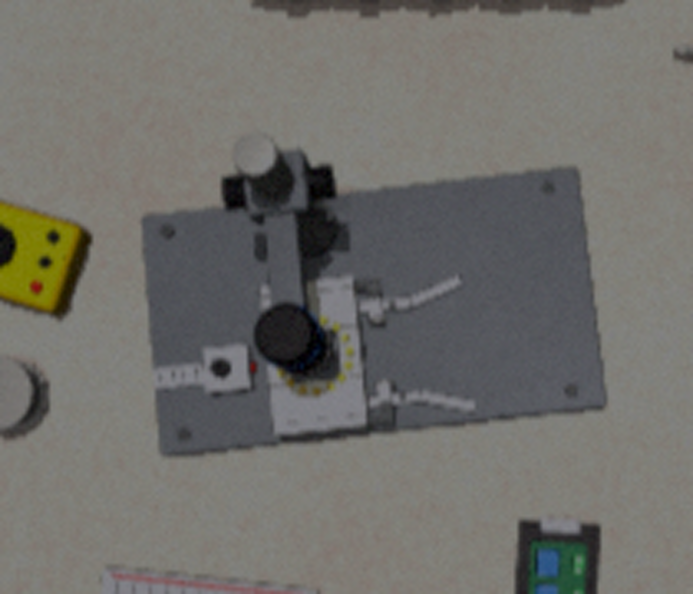

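View pics/s2.png

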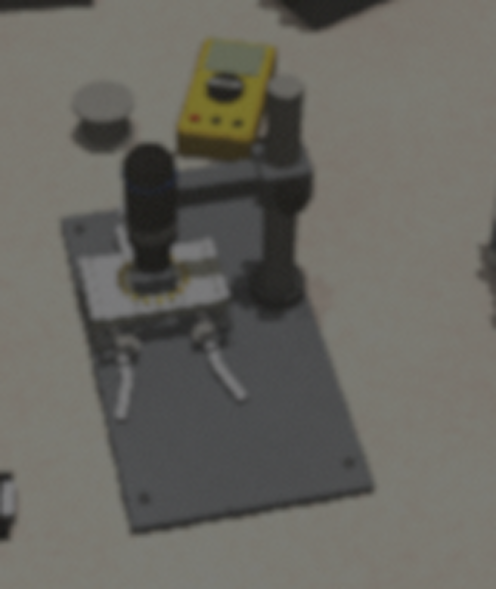

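View pics/s3.png

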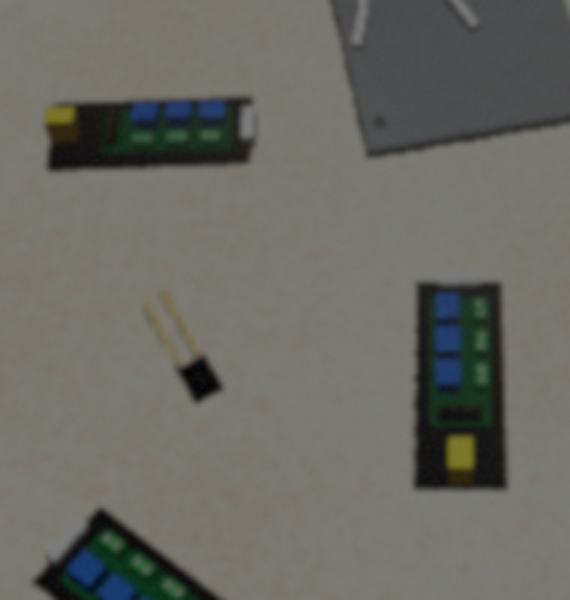

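Crop t1 confirms C. Its bumper is at the left, about (361,200) in original pixels, and its yellow grip at the right, about (420,205). Next I fit stage and carrier poses from corners in both views.

```bash
cat >> h.py <<'E'
from scipy.optimize import least_squares
def pose(q,P):  # q=x,y,th ; P local -> world (plane pose)
    c,s=np.cos(q[2]),np.sin(q[2]); P=np.atleast_2d(np.array(P,float))
    return np.c_[q[0]+c*P[:,0]-s*P[:,1],q[1]+s*P[:,0]+c*P[:,1],P[:,2]]
def fit(obs,q0):
    f=lambda q:np.concatenate([(proj(p,pose(q,P))-np.array(uv)).ravel() for p,P,uv in obs])
    r=least_squares(f,q0,loss="soft_l1"); return r.x,r.fun
E
python3 - <<'E'
from h import *
np.set_printoptions(precision=4,suppress=True)
s=readout.read_state(); print(s["ee_rot"],s["position"],s["joints"])
T=optics.get_image("top");S=optics.get_image("side")
c=lambda a,o,k:(np.array(a,float)+.5)/k-.5+np.array(o)
st=[[130,-130,12],[-215,-130,12],[-215,60,12],[130,60,12]]
ut=c([(141,216),(577,168),(606,407),(162,453)],(130,100),3.3)
us=c([(372,488),(132,529),(62,218)],(210,80),3.1); ss=[st[1],st[2],st[3]]
for o in ([(T,st,ut)],[(S,ss,us)],[(T,st,ut),(S,ss,us)]):
    q,r=fit(o,[550,100,1.5]); print("stage",q,r)
ca=[[80,-31,6],[-80,-31,6],[-80,31,6],[80,31,6]]
ut=c([(68,95),(271,113),(266,192),(61,174)],(340,160),3.3)
us=c([(249,97),(48,110),(50,169),(249,162)],(130,200),3.0)
# side: nose right? the carrier at (416..506,284..488) is C
us=c([(501,284),(506,488),(416,488),(418,284)],(130,200),3.0)
gt=[[-69,0,32]]
for o in ([(T,ca,ut)],[(S,ca,us)],[(T,ca,ut),(S,ca,us)]):
    q,r=fit(o,[550,-276,1.5]); print("car",q,r)
print(proj(T,pose(q,gt)),proj(S,pose(q,gt)))
E
```

```text
[ 0.9761 -0.2171  0.     -0.    ] [264.9371 566.0668 231.3267] [ 1.3916  0.3847  0.0079  0.     -1.194  -0.2586]
stage [543.7297 143.1608   1.675 ] [-0.1336 -0.513   0.4143 -0.5448  0.3779  0.1837 -0.7686  0.9388]
stage [545.6017 140.0062   1.6716] [ 1.4257  0.0167 -0.7766  0.2673 -0.2313 -0.6134]
stage [544.3441 142.0604   1.674 ] [ 0.3446 -0.8066  0.9018 -0.701   0.797   0.0309 -0.3587  0.6424  0.9241
 -0.7701 -1.1557 -0.3949 -0.8342 -1.0461]
car [ 557.1989 -271.9018    1.4759] [-0.9698 -0.1343  0.5357 -0.0548  0.8546  0.2043 -0.4859 -0.037 ]
car [ 558.7839 -276.1648    1.4652] [ 0.3881 -1.1093  0.6295  0.7806 -0.6201  0.7273 -0.3982 -1.1311]
car [ 558.1376 -274.295     1.4698] [ 0.0476 -0.685   1.5313 -0.2276  1.7053  0.0163  0.3884 -0.6081 -0.1847
 -1.877   0.3641 -0.146  -0.8497 -0.0641 -0.9412 -1.7867]
[[421.9599 204.1207]] [[283.1175 351.1966]]
```

{"method": "move_arm", "body": {"steps": [[1, 12, -39, 0, 0, 0, -0.06], [1, 24, -78, 0, 0, 0, -0.12], [1, 36, -117, 0, 0, 0, -0.18], [1, 48, -156, 0, 0, 0, -0.24], [1, 60, -195, 0, 0, 0, -0.3]]}}

```text
clock: 1.62
position: [325.1, 369.2, 231.4]
ee_rot: [0.932, -0.362, 0.0, -0.0]
contact_force: [0.5, -0.2, -0.4]
gripper_width: 85.2
```

{"method": "move_arm", "body": {"steps": [[1, 12, -39, 0, 0, 0, -0.06], [1, 24, -78, 0, 0, 0, -0.12], [1, 36, -117, 0, 0, 0, -0.18], [1, 48, -156, 0, 0, 0, -0.24], [1, 60, -195, 0, 0, 0, -0.3]]}}

```text
clock: 2.03
position: [385.0, 174.2, 231.8]
ee_rot: [0.868, -0.497, 0.0, -0.001]
contact_force: [0.4, 0.2, 0.4]
gripper_width: 85.3
```

{"method": "move_arm", "body": {"steps": [[1, 12, -39, 0, 0, 0, -0.06], [1, 24, -78, 0, 0, 0, -0.12], [1, 36, -117, 0, 0, 0, -0.18], [1, 48, -156, 0, 0, 0, -0.24], [1, 60, -195, 0, 0, 0, -0.3]]}}

```text
clock: 2.45
position: [445.1, -21.0, 231.9]
ee_rot: [0.784, -0.621, 0.0, -0.001]
contact_force: [0.7, 0.3, 0.1]
gripper_width: 85.4
```

{"method": "move_arm", "body": {"steps": [[1, 12, -39, 0, 0, 0, -0.06], [1, 24, -78, 0, 0, 0, -0.12], [1, 36, -117, 0, 0, 0, -0.18], [1, 48, -156, 0, 0, 0, -0.24], [1, 60, -195, 0, 0, 0, -0.3]]}}

```text
clock: 2.87
position: [505.2, -216.2, 231.5]
ee_rot: [-0.682, 0.731, -0.0, 0.0]
contact_force: [0.4, 1.0, 0.7]
gripper_width: 85.4
```

{"method": "move_arm", "body": {"steps": [[1, 12, -33, -25, 0, 0, -0.034], [1, 24, -66, -50, 0, 0, -0.034], [1, 36, -99, -75, 0, 0, -0.034], [1, 46, -129, -105, 0, 0, -0.034], [1, 46, -129, -125, 0, 0, -0.034]]}}

```text
clock: 3.28
position: [551.7, -347.2, 103.9]
ee_rot: [-0.669, 0.743, -0.001, -0.0]
contact_force: [0.5, 0.7, -0.4]
gripper_width: 85.2
```

Run:
```python
from h import *
np.set_printoptions(precision=3,suppress=True)
T=optics.get_image("top");S=optics.get_image("side")
print(readout.read_state()["position"],readout.read_state()["ee_rot"])
save(T,"t3.png",(320,130,520,280),4);save(S,"s3b.png",(180,200,380,400),3)
for p in(T,S): print([(d["uv"],d["conf"]) for d in nets.tip_of("grip",p)], proj(p,[[551.2,-342.9,19]]))
```

```text
[ 547.813 -343.147  100.536] [-0.669  0.743  0.005 -0.002]
[([294.4, 319.8], 0.81), ([471.3, 265.9], 0.77)] [[420.072 204.71 ]]
[([282.4, 355.4], 0.93), ([150.3, 240.8], 0.67)] [[283.081 354.103]]
```

View pics/s3b.png

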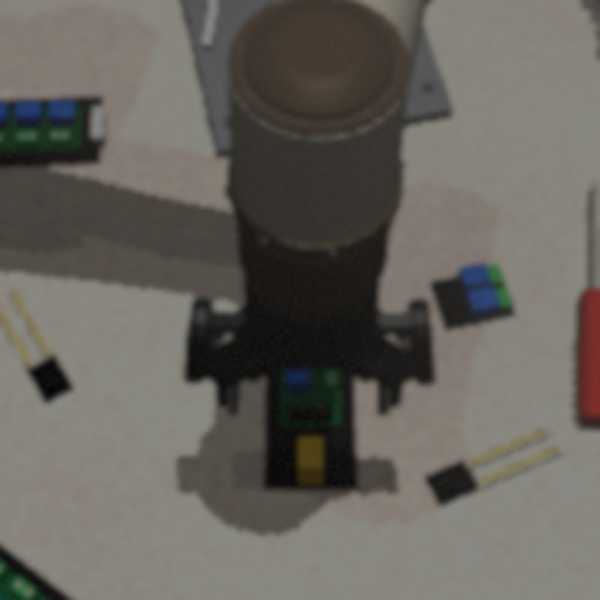

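View pics/t3.png

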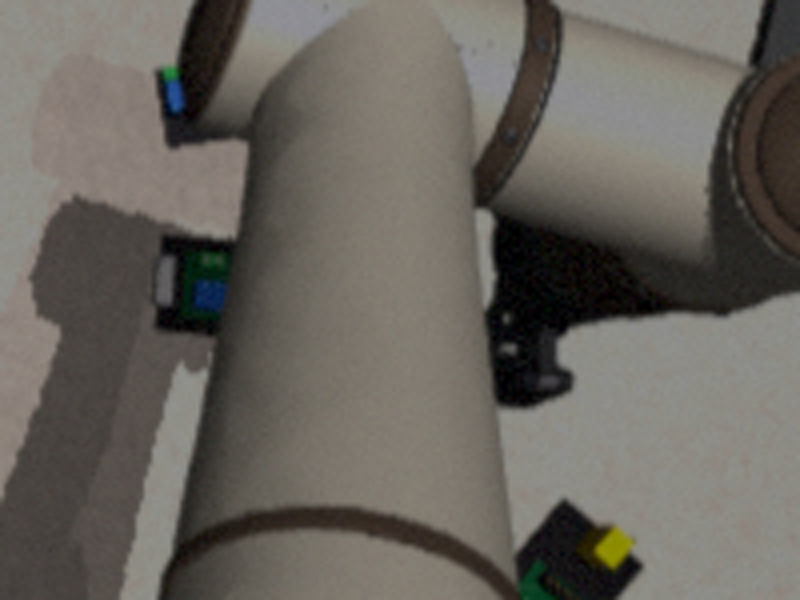

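{"method": "move_arm", "body": {"steps": [[0, 0, 0, -20, 0, 0, 0], [0, 0, 0, -40, 0, 0, 0], [0, 0, 0, -60, 0, 0, 0], [0, 0, 0, -60, 0, 0, 0], [0, 0, 0, -60, 0, 0, 0]]}}

```text
clock: 3.9
position: [551.7, -342.3, 48.2]
ee_rot: [-0.671, 0.741, -0.001, 0.0]
contact_force: [-0.0, -0.2, 1.7]
gripper_width: 42.4
```

Run:
```python
from h import *
np.set_printoptions(precision=3,suppress=True)
S=optics.get_image("side")
s=readout.read_state();print(s["position"],s["ee_rot"],s["contact_force"],s["gripper_width"])
save(S,"s4.png",(220,270,370,390),4)
```

```text
[ 552.529 -342.792   49.153] [-0.671  0.741 -0.002  0.001] [ 0.623 -0.498 -0.548] 42.54628140996061
```

View pics/s4.png

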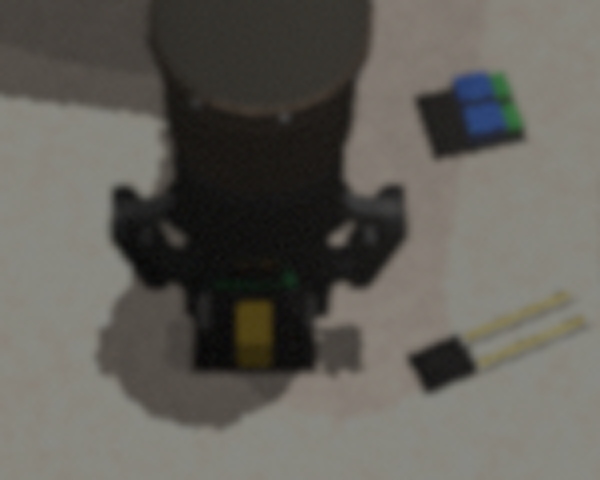

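{"method": "move_arm", "body": {"steps": [[0, 0, 0, -18, 0, 0, 0], [0, 0, 0, -30, 0, 0, 0], [0, 0, 0, -37, 0, 0, 0], [0, 0, 0, -37, 0, 0, 0], [-0.4, 0, 0, -37, 0, 0, 0]]}}

```text
clock: 4.37
position: [551.1, -343.0, 9.6]
ee_rot: [-0.671, 0.742, -0.0, -0.0]
contact_force: [0.2, -0.1, 0.1]
gripper_width: 31.9
```

{"method": "move_arm", "body": {"steps": [[-0.8, 0, 0, 0, 0, 0, 0], [-1, 0, 0, 0, 0, 0, 0], [-1, 0, 0, 0, 0, 0, 0], [-1, 0, 0, 0, 0, 0, 0], [-1, 0, 0, 0, 0, 0, 0]]}}

```text
clock: 4.78
position: [551.7, -343.3, 10.4]
ee_rot: [-0.671, 0.742, -0.001, 0.0]
contact_force: [0.2, 0.4, 4.1]
gripper_width: 14.8
```

Run:
```python
from h import *
np.set_printoptions(precision=3,suppress=True)
S=optics.get_image("side")
s=readout.read_state();print(s["position"],s["ee_rot"],s["contact_force"],s["gripper_width"])
save(S,"s5.png",(220,270,370,390),4)
```

```text
[ 551.69  -343.304   10.398] [-0.671  0.742 -0.001  0.   ] [-0.777  0.812  5.872] 14.657612407800645
```

View pics/s5.png

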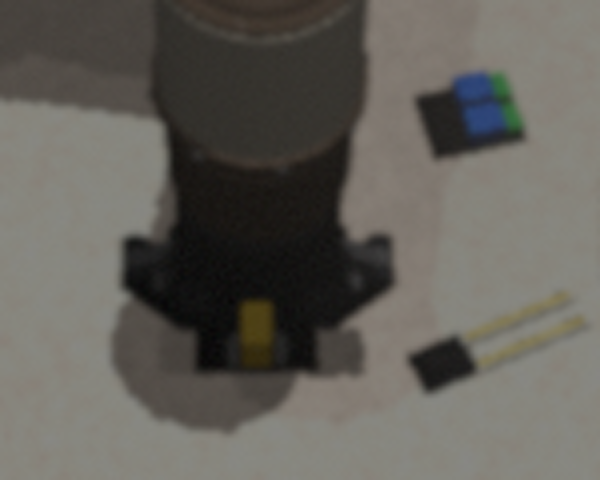

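{"method": "move_arm", "body": {"steps": [[-1, 0, 0, 5, 0, 0, 0], [-1, 0, 0, 15, 0, 0, 0], [-1, 0, 0, 30, 0, 0, 0], [-1, 0, 0, 45, 0, 0, 0], [-1, 0, 0, 50, 0, 0, 0]]}}

```text
clock: 5.25
position: [551.8, -343.4, 61.7]
ee_rot: [-0.671, 0.742, -0.001, 0.001]
contact_force: [0.2, 0.0, -1.2]
gripper_width: 14.3
```

{"method": "move_arm", "body": {"steps": [[-1, 2, 20, 0, 0, 0, 0.02], [-1, 4, 45, 0, 0, 0, 0.06], [-1, 8, 75, 0, 0, 0, 0.1], [-1, 11, 105, 0, 0, 0, 0.15], [-1, 14, 130, 0, 0, 0, 0.204]]}}

```text
clock: 5.67
position: [564.2, -211.3, 58.9]
ee_rot: [0.743, -0.669, -0.001, 0.0]
contact_force: [0.2, -0.1, -1.4]
gripper_width: 14.5
```

{"method": "move_arm", "body": {"steps": [[-1, 2, 20, 0, 0, 0, 0], [-1, 4, 45, 0, 0, 0, 0], [-1, 6, 65, 0, 0, 0, 0], [-1, 6, 70, 0, 0, 0, 0], [-1, 6, 70, 0, 0, 0, 0]]}}

```text
clock: 6.08
position: [570.7, -141.6, 59.1]
ee_rot: [0.743, -0.669, -0.0, 0.0]
contact_force: [-0.1, 0.4, -1.4]
gripper_width: 14.7
```

Run:
```python
from h import *
np.set_printoptions(precision=3,suppress=True)
T=optics.get_image("top");S=optics.get_image("side")
s=readout.read_state();print(s["position"],s["ee_rot"],s["contact_force"],s["gripper_width"])
save(S,"s6.png",(200,120,360,260),4.2);save(T,"t6.png",(170,130,330,250),4.8)
```

```text
[ 570.66  -143.28    59.143] [ 0.743 -0.67  -0.     0.   ] [ 0.058 -0.344 -0.938] 14.440648807981207
```

View pics/s6.png

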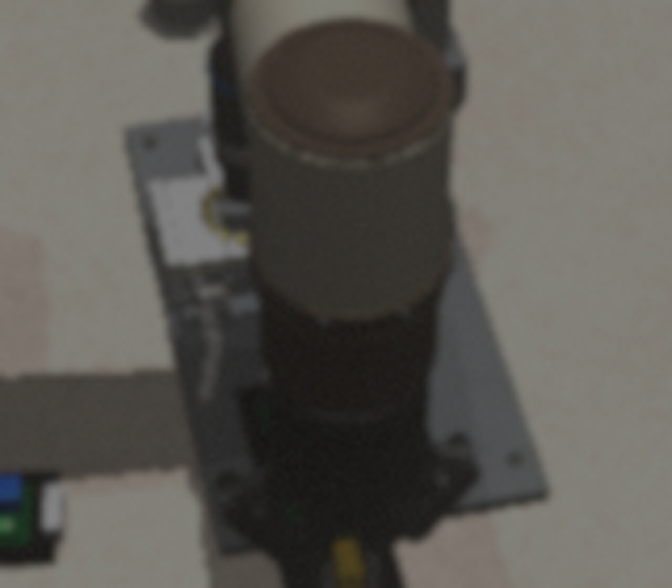

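View pics/t6.png

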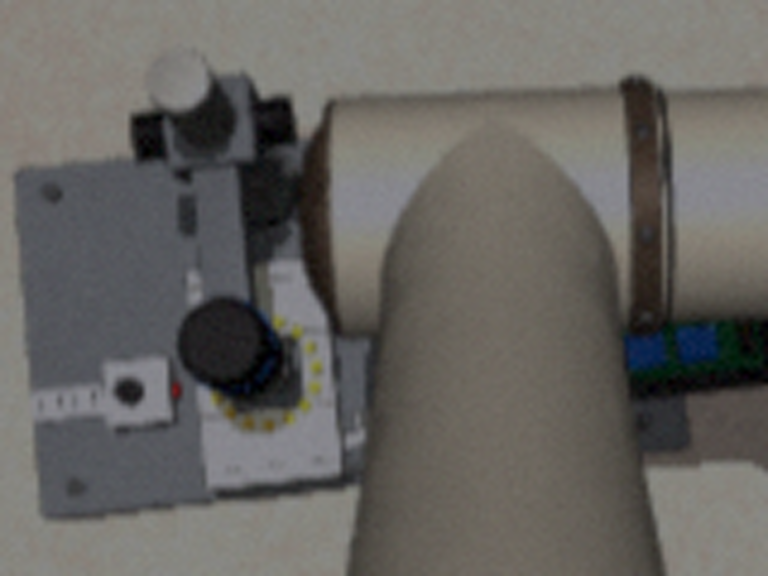

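Run:
```python
from h import *
np.set_printoptions(precision=3,suppress=True)
T=optics.get_image("top");S=optics.get_image("side")
s=readout.read_state();print(s["joints"])
v=np.hstack([S["frame"],T["frame"]]); cv2.imwrite("pics/b6.png",cv2.resize(v,None,fx=.71,fy=.71,interpolation=cv2.INTER_AREA))
save(S,"s7.png",s=1.4); save(T,"t7.png",s=1.4)
```

```text
[ 0.028  0.498 -0.293  0.    -0.78   0.074]
```

View pics/s7.png

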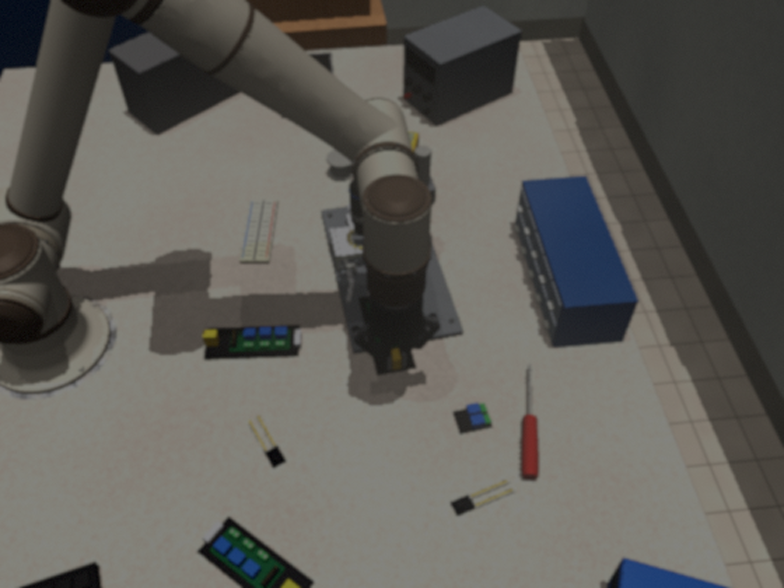

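View pics/t7.png

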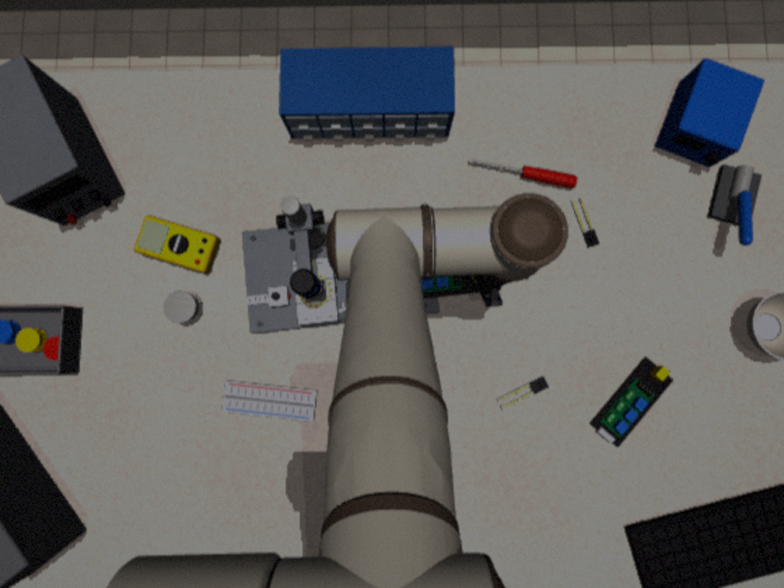

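Run:
```python
from h import *
T=optics.get_image("top");S=optics.get_image("side")
def ov(p,img,o,k,q,col,th=1):
    def L(P):
        P=np.array(P,float);u=(proj(p,pose(q,P))-np.array(o)+.5)*k-.5
        cv2.polylines(img,[np.round(u*8).astype(int)],False,col,th,cv2.LINE_AA,3)
    for s in(-1,1):
        L([[-114,s*45.5,20],[-75,s*32.5,20],[40,s*32.5,20]])
    L([[130,-130,12],[-215,-130,12],[-215,60,12],[130,60,12],[130,-130,12]])
    L([[-35,-57,50],[-35,57,50],[35,57,50],[35,-57,50]])
    L([[40,0,22],[75,0,22]])
for q,n in(([544.3,142.1,1.674],"a"),):
    i=cv2.imread("pics/t2.png");ov(T,i,(130,100),3.3,q,(0,255,0));
    i=cv2.convertScaleAbs(i,alpha=1.4); cv2.imwrite("pics/ovt.png",i)
    i=cv2.imread("pics/s2.png");ov(S,i,(210,80),3.1,q,(0,255,0));
    i=cv2.convertScaleAbs(i,alpha=1.4);cv2.imwrite("pics/ovs.png",i)
```

```text
(no output)
```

View pics/ovt.png

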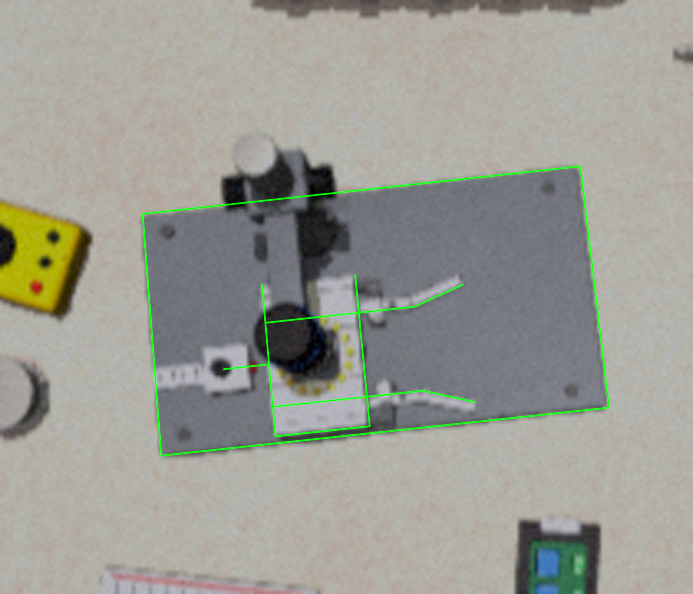

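View pics/ovs.png

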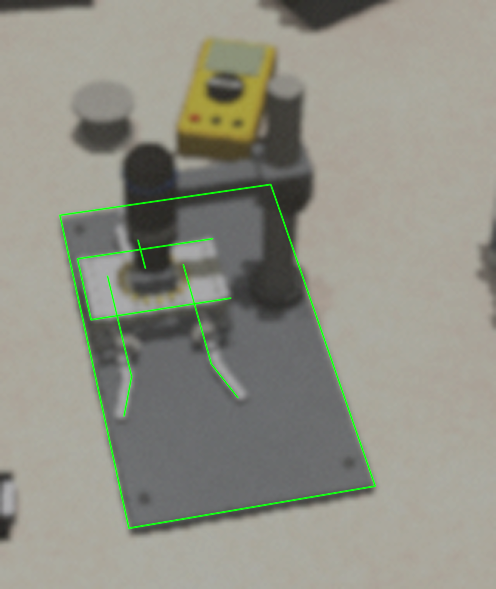

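{"method": "move_arm", "body": {"steps": [[-1, 0, 12, -5, 0, 0, 0], [-1, 0.3, 22.5, -15, 0, 0, 0], [-1, 0.3, 22.5, -26, 0, 0, 0], [-1, 0.3, 22.5, -33, 0, 0, 0], [-1, 0.3, 22.5, -33, 0, 0, 0]]}}

```text
clock: 6.8
position: [569.4, -120.2, 23.6]
ee_rot: [0.743, -0.67, -0.002, 0.002]
contact_force: [0.5, -0.9, -2.3]
gripper_width: 14.5
```

{"method": "move_arm", "body": {"steps": [[-1, 0, 0, -1, 0, 0, 0], [-1, 0, 0, -2, 0, 0, 0], [-1, 0, 0, -3, 0, 0, 0], [-1, 0, 0, -3.5, 0, 0, 0], [-1, 0, 0, -3.5, 0, 0, 0]]}}

```text
clock: 7.22
position: [571.4, -120.6, 23.0]
ee_rot: [0.742, -0.67, 0.0, -0.0]
contact_force: [0.1, 0.6, -1.2]
gripper_width: 14.7
```

Run:
```python
from h import *
np.set_printoptions(precision=3,suppress=True)
T=optics.get_image("top");S=optics.get_image("side")
s=readout.read_state();print(s["position"],s["ee_rot"],s["contact_force"],s["wrist_torque"],s["gripper_width"])
save(S,"s8.png",(200,120,360,280),3.7);save(T,"t8.png",(200,150,360,250),4.8)
```

```text
[ 571.39  -120.54    23.086] [ 0.743 -0.67   0.    -0.   ] [ 0.177 -0.819 -1.332] [-0.09   0.001 -0.028] 14.924875430077782
```

View pics/s8.png

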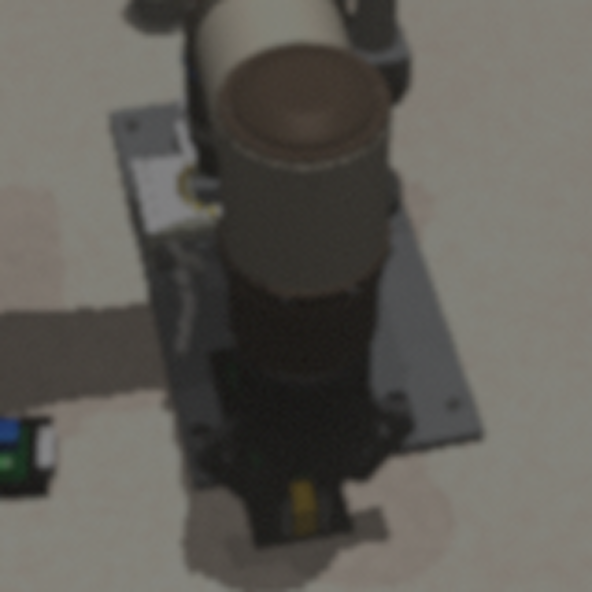

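View pics/t8.png

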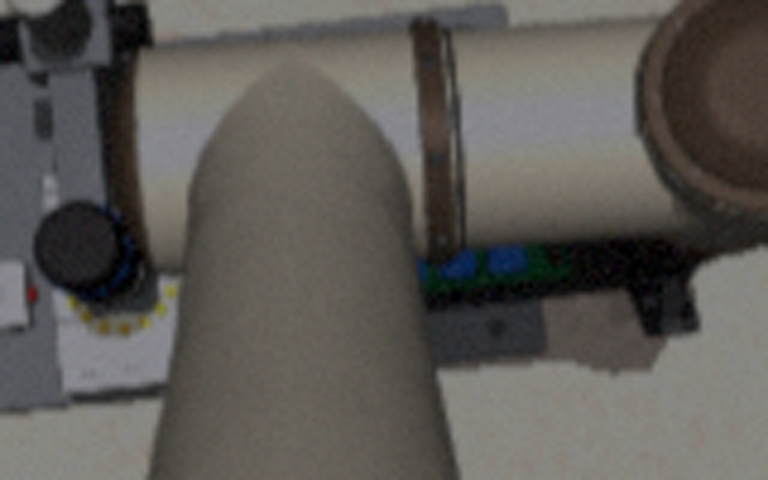

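{"method": "move_arm", "body": {"steps": [[-1, 0, 0, -0.6, 0, 0, 0], [-1, 0, 0, -0.6, 0, 0, 0], [-1, 0, 0, -0.6, 0, 0, 0]]}}

```text
clock: 7.57
position: [571.4, -120.5, 22.4]
ee_rot: [0.743, -0.67, 0.0, -0.0]
contact_force: [-0.1, -0.6, -0.5]
gripper_width: 14.7
```

{"method": "move_arm", "body": {"steps": [[-1, 0, 0, -0.6, 0, 0, 0], [-1, 0, 0, -0.6, 0, 0, 0], [-1, 0, 0, -0.6, 0, 0, 0]]}}

```text
clock: 7.82
position: [571.5, -120.6, 22.2]
ee_rot: [0.743, -0.67, 0.0, -0.0]
contact_force: [-0.7, -1.0, 2.7]
gripper_width: 14.7
```

{"method": "move_arm", "body": {"steps": [[-1, -0.9, 9, 0, 0, 0, 0], [-1, -1.9, 18, 0, 0, 0, 0], [-1, -2.8, 27, 0, 0, 0, 0], [-1, -3.7, 36, 0, 0, 0, 0], [-1, -3.7, 36, 0, 0, 0, 0]]}}

```text
clock: 8.23
position: [568.1, -82.3, 22.3]
ee_rot: [0.743, -0.669, 0.0, -0.001]
contact_force: [-0.6, 1.9, 6.7]
gripper_width: 14.7
```

{"method": "move_arm", "body": {"steps": [[-1, -0.6, 6, 0, 0, 0, 0], [-1, -1.2, 12, 0, 0, 0, 0], [-1, -1.9, 18, 0, 0, 0, 0], [-1, -1.9, 18, 0, 0, 0, 0]]}}

```text
clock: 8.57
position: [566.2, -64.7, 22.3]
ee_rot: [0.743, -0.669, 0.001, -0.001]
contact_force: [-0.9, 1.8, 6.4]
gripper_width: 14.5
```

Run:
```python
from h import *
np.set_printoptions(precision=3,suppress=True)
S=optics.get_image("side")
s=readout.read_state();print(s["position"],s["ee_rot"],s["contact_force"],s["wrist_torque"],s["gripper_width"])
d=s["position"][:2]-np.array([544.3,142.1]);print(d@[-.103,.9947]+69,d@[-.9947,-.103])
S["frame"]=cv2.convertScaleAbs(S["frame"],alpha=1.6)
save(S,"s9.png",(200,120,360,280),3.7)
```

```text
[566.176 -64.713  22.355] [ 0.743 -0.669  0.    -0.001] [-0.151  2.024  5.075] [0.423 0.249 0.009] 14.625219706937369
-138.96996222762877 -0.45870433906967084
```

View pics/s9.png

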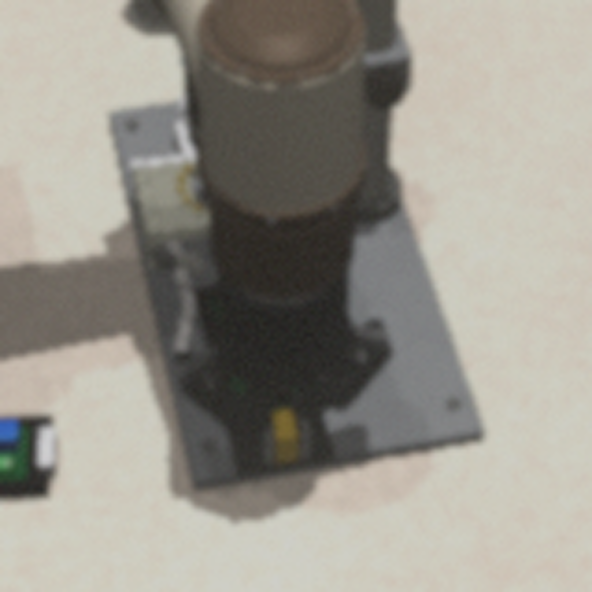

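{"method": "move_arm", "body": {"steps": [[-1, -0.5, 5, 0.2, 0, 0, 0], [-1, -1, 10, 0.2, 0, 0, 0], [-1, -1.5, 15, 0.2, 0, 0, 0], [-1, -2.1, 20, 0.2, 0, 0, 0], [-1, -2.1, 20, 0.2, 0, 0, 0]]}}

```text
clock: 9.03
position: [563.9, -45.6, 22.4]
ee_rot: [0.743, -0.669, 0.0, -0.0]
contact_force: [-0.2, -1.9, 5.8]
gripper_width: 14.8
```

```bash
cat > st.py <<'E'
from h import *
np.set_printoptions(precision=3,suppress=True)
s=readout.read_state();print(s["position"],s["ee_rot"],s["contact_force"],s["wrist_torque"],s["gripper_width"])
d=s["position"][:2]-np.array([544.3,142.1]);print("carrier x,y",d@[-.103,.9947]+69,d@[-.9947,-.103],"F along",s["contact_force"][:2]@np.array([-.103,.9947]))
E
python3 st.py
```

```text
[563.858 -45.581  22.352] [ 0.743 -0.669  0.    -0.   ] [-0.239 -1.886  5.798] [-0.583  0.02  -0.009] 14.80233618543754
carrier x,y -119.70109698241438 -0.12305854417607164 F along -1.8512655503186062
```

{"method": "move_arm", "body": {"steps": [[-1, -0.5, 5, 0, 0, 0, 0], [-1, -1, 10, 0, 0, 0, 0], [-1, -1.5, 15, 0, 0, 0, 0], [-1, -2.1, 20, 0, 0, 0, 0], [-1, -2.1, 20, 0, 0, 0, 0]]}}

```text
clock: 9.45
position: [561.6, -25.8, 22.4]
ee_rot: [0.743, -0.669, 0.0, -0.0]
contact_force: [-0.1, -3.4, 6.9]
gripper_width: 14.5
```

{"method": "move_arm", "body": {"steps": [[-1, -0.5, 5, 0, 0, 0, 0], [-1, -1, 10, 0, 0, 0, 0], [-1, -1.5, 15, 0, 0, 0, 0], [-1, -2.1, 20, 0, 0, 0, 0], [-1, -2.1, 20, 0, 0, 0, 0]]}}

```text
clock: 9.87
position: [559.4, -5.9, 22.3]
ee_rot: [0.743, -0.669, 0.0, 0.0]
contact_force: [-0.5, -3.2, 6.5]
gripper_width: 14.7
```

```bash
python3 st.py
python3 - <<'E'
from h import *
S=optics.get_image("side");T=optics.get_image("top")
for p in(S,T):p["frame"]=cv2.convertScaleAbs(p["frame"],alpha=1.6)
save(S,"s10.png",(200,100,360,260),3.7);save(T,"t10.png",(150,150,310,250),4.8)
E
```

```text
[559.406  -5.864  22.335] [ 0.743 -0.669  0.     0.   ] [-0.501 -3.184  6.479] [-0.915  0.083 -0.037] 14.722566731832588
carrier x,y -79.73606837967537 0.21425944973411795 F along -3.1154737189943758
```

View pics/s10.png

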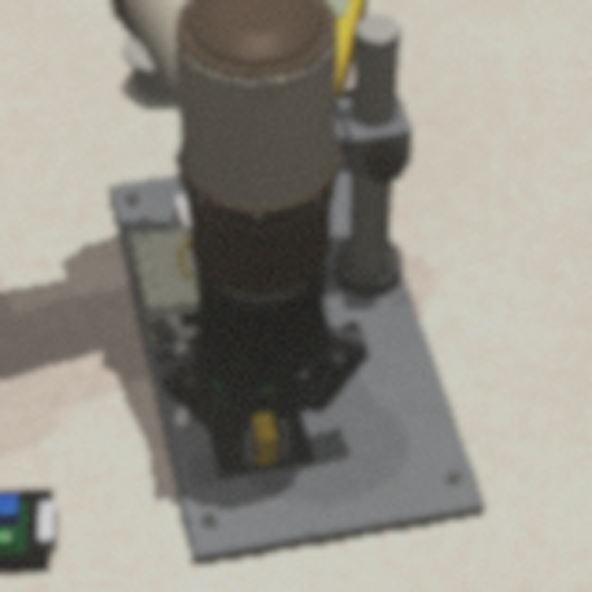

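View pics/t10.png

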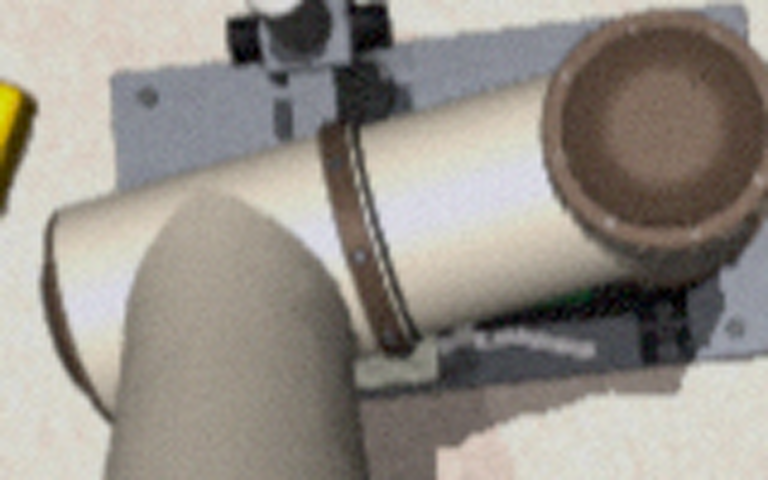

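{"method": "move_arm", "body": {"steps": [[-1, -0.6, 6, 0, 0, 0, 0], [-1, -1.2, 12, 0, 0, 0, 0], [-1, -1.9, 18, 0, 0, 0, 0], [-1, -2.5, 24, 0, 0, 0, 0], [-1, -3.1, 30, 0, 0, 0, 0]]}}

```text
clock: 10.38
position: [556.1, 23.3, 22.3]
ee_rot: [0.743, -0.67, 0.0, 0.001]
contact_force: [0.5, -7.5, 6.9]
gripper_width: 14.6
```

```bash
python3 st.py
python3 - <<'E'
from h import *
T=optics.get_image("top")
for z in(20,26,32):
  for uv in((249,368),(257,368)):
    u=(np.array(uv)+.5)/3.3-.5+[130,100]; X=ray(T,u,z)[:2]-[544.3,142.1]; print(z,uv,X@[-.103,.9947],X@[-.9947,-.103])
E
```

```text
[556.138  23.3    22.345] [ 0.743 -0.67   0.     0.001] [ 0.484 -7.534  6.949] [-2.088 -0.31  -0.028] 14.589890347413688
carrier x,y -50.390026847214756 0.46123340966419 F along -7.54443098768371
20 (249, 368) 55.27782947276504 1.329708398566122
20 (257, 368) 49.16796347583688 1.9901123442332227
26 (249, 368) 54.172733207403176 2.038446536810288
26 (257, 368) 48.10046231713045 2.694786897975691
32 (249, 368) 53.06763694204128 2.747184675054458
32 (257, 368) 47.03296115842401 3.399461451718045
```

{"method": "move_arm", "body": {"steps": [[-1, 0, 0, 0.2, 0, 0, 0], [-1, 0, 0, 0.3, 0, 0, 0]]}}

```text
clock: 10.6
position: [556.1, 24.2, 22.3]
ee_rot: [0.743, -0.669, 0.0, -0.0]
contact_force: [-0.1, -1.4, 5.0]
gripper_width: 15.3
```

{"method": "move_arm", "body": {"steps": [[-1, -0.3, 3, 0, 0, 0, 0], [-1, -0.6, 6, 0, 0, 0, 0], [-1, -0.6, 6, 0, 0, 0, 0]]}}

```text
clock: 10.85
position: [555.5, 29.6, 22.3]
ee_rot: [0.743, -0.67, 0.0, 0.0]
contact_force: [0.4, -4.4, 5.9]
gripper_width: 14.9
```

```bash
python3 st.py
```

```text
[555.452  29.558  22.348] [ 0.743 -0.67   0.     0.   ] [ 0.435 -4.432  5.886] [-1.218 -0.02   0.031] 14.914299417919676
carrier x,y -44.094263246347595 0.49870562766427134 F along -4.453696147623082
```

{"method": "move_arm", "body": {"steps": [[-1, -0.2, 2, 0, 0, 0, 0], [-1, -0.4, 4, 0, 0, 0, 0], [-1, -0.6, 6, 0, 0, 0, 0], [-1, -0.6, 6, 0, 0, 0, 0]]}}

```text
clock: 11.18
position: [554.8, 35.2, 22.3]
ee_rot: [0.743, -0.67, 0.0, 0.001]
contact_force: [-0.0, -5.0, 7.1]
gripper_width: 14.8
```

{"method": "move_arm", "body": {"steps": [[-1, -0.1, 1, 0, 0, 0, 0], [-1, -0.2, 2, 0, 0, 0, 0], [-1, -0.2, 2, 0, 0, 0, 0]]}}

```text
clock: 11.43
position: [554.6, 37.0, 22.3]
ee_rot: [0.743, -0.67, 0.0, 0.001]
contact_force: [-0.0, -6.7, 6.2]
gripper_width: 14.8
```

{"method": "move_arm", "body": {"steps": [[-1, -0.1, 1, 0, 0, 0, 0], [-1, -0.2, 2, 0, 0, 0, 0], [-1, -0.2, 2, 0, 0, 0, 0]]}}

```text
clock: 11.68
position: [554.4, 39.0, 22.3]
ee_rot: [0.743, -0.67, 0.0, 0.001]
contact_force: [0.9, -7.0, 5.4]
gripper_width: 14.7
```

{"method": "move_arm", "body": {"steps": [[-1, -0.1, 1, 0.2, 0, 0, 0], [-1, -0.1, 1, 0.2, 0, 0, 0]]}}

```text
clock: 11.85
position: [554.2, 40.1, 22.3]
ee_rot: [0.743, -0.67, 0.0, 0.001]
contact_force: [-0.1, -6.1, 4.4]
gripper_width: 14.7
```

{"method": "move_arm", "body": {"steps": [[-1, -0.1, 1, 0, 0, 0, 0], [-1, -0.1, 1, 0, 0, 0, 0]]}}

```text
clock: 12.02
position: [554.1, 41.0, 22.4]
ee_rot: [0.743, -0.67, 0.0, 0.001]
contact_force: [0.7, -5.7, 4.7]
gripper_width: 14.8
```

{"method": "move_arm", "body": {"steps": [[-1, -0.1, 1, 0, 0, 0, 0], [-1, -0.1, 1, 0, 0, 0, 0]]}}

```text
clock: 12.18
position: [554.0, 42.0, 22.4]
ee_rot: [0.743, -0.67, 0.0, 0.001]
contact_force: [0.6, -6.1, 5.5]
gripper_width: 14.9
```

```bash
python3 st.py
```

```text
[553.965  41.964  22.361] [ 0.743 -0.67   0.     0.001] [ 0.577 -6.135  5.481] [-1.783 -0.245 -0.015] 14.910339227492951
carrier x,y -31.600869591842027 0.6998934902758269 F along -6.161858689986569
```

{"method": "move_arm", "body": {"steps": [[-1, -0.1, 1, 0, 0, 0, 0], [-1, -0.1, 1, 0, 0, 0, 0]]}}

```text
clock: 12.35
position: [553.9, 42.9, 22.3]
ee_rot: [0.743, -0.67, 0.0, 0.001]
contact_force: [0.9, -5.9, 4.9]
gripper_width: 14.8
```

{"method": "move_arm", "body": {"steps": [[-1, -0.1, 1, 0, 0, 0, 0], [-1, -0.1, 1, 0, 0, 0, 0]]}}

```text
clock: 12.52
position: [553.7, 43.7, 22.4]
ee_rot: [0.743, -0.67, 0.0, 0.001]
contact_force: [1.8, -7.8, 5.0]
gripper_width: 14.1
```

{"method": "move_arm", "body": {"steps": [[-1, -0.1, 1, 0, 0, 0, 0], [-1, -0.1, 1, 0, 0, 0, 0]]}}

```text
clock: 12.68
position: [553.7, 43.8, 22.3]
ee_rot: [0.743, -0.67, 0.0, 0.001]
contact_force: [1.9, -11.5, 3.3]
gripper_width: 14.8
```

{"method": "move_arm", "body": {"steps": [[-1, 0, 0.3, 0, 0, 0, 0], [-1, 0, 0.3, 0, 0, 0, 0]]}}

```text
clock: 12.85
position: [553.7, 43.8, 22.3]
ee_rot: [0.742, -0.67, 0.0, 0.001]
contact_force: [2.2, -13.1, 4.9]
gripper_width: 14.7
```

```bash
python3 st.py
python3 - <<'E'
from h import *
S=optics.get_image("side");T=optics.get_image("top")
for p in(S,T):p["frame"]=cv2.convertScaleAbs(p["frame"],alpha=1.6)
save(S,"s11.png",(200,100,360,260),3.7);save(T,"t11.png",(150,150,310,250),4.8)
E
```

```text
[553.708  43.774  22.344] [ 0.742 -0.67   0.     0.001] [  2.177 -13.115   4.853] [-3.547 -0.883 -0.049] 14.693336225223149
carrier x,y -29.773627101603395 0.7689365990190329 F along -13.269450455093923
```

View pics/t11.png

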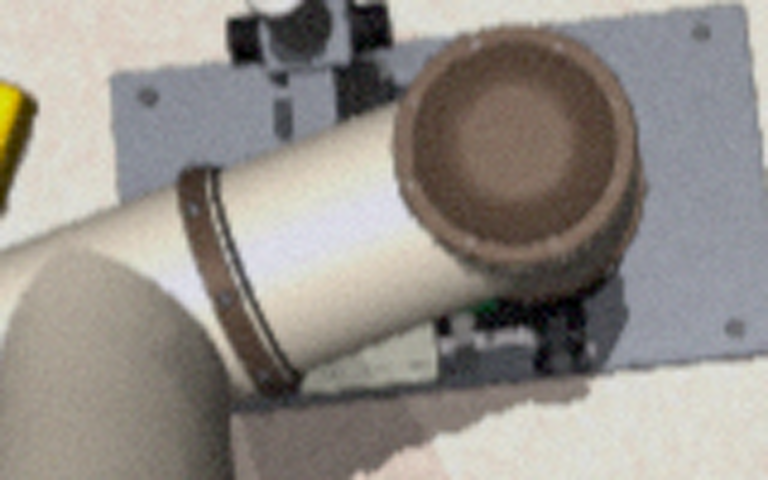

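View pics/s11.png

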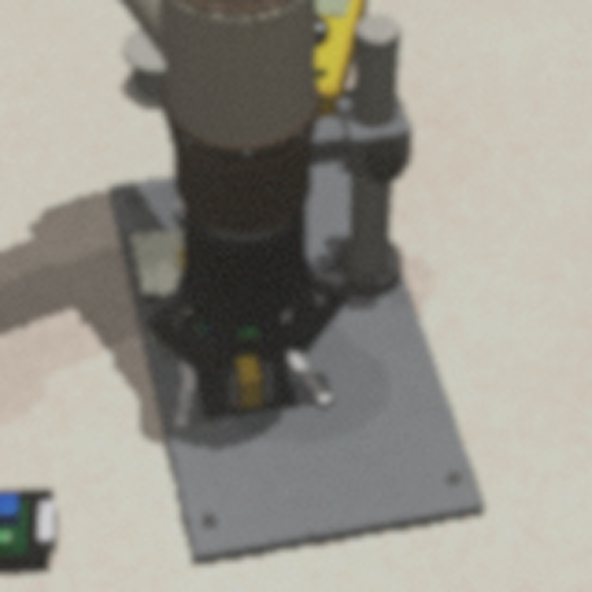

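{"method": "move_arm", "body": {"steps": [[-1, 0.1, -0.7, 0.2, 0, 0, 0], [-1, 0.1, -1.3, 0.4, 0, 0, 0], [-1, 0.1, -1.3, 0.4, 0, 0, 0]]}}

```text
clock: 13.2
position: [553.7, 43.7, 22.4]
ee_rot: [0.742, -0.67, 0.0, 0.001]
contact_force: [2.3, -6.5, 2.8]
gripper_width: 14.5
```

```bash
python3 st.py
```

```text
[553.733  43.685  22.351] [ 0.742 -0.67   0.     0.001] [ 2.348 -6.468  2.818] [-1.981 -0.597 -0.032] 14.487638011393416
carrier x,y -29.86518509075009 0.7536593686099711 F along -6.675522778563247
```

{"method": "move_arm", "body": {"steps": [[-0.6, 0.2, -0.2, 0.1, 0, 0, 0], [-0.35, 0.2, -0.2, 0.1, 0, 0, 0], [-0.2, 0.2, -0.2, 0.3, 0, 0, 0], [-0.2, 0.2, -0.2, 0.3, 0, 0, 0], [-0.2, 0.2, -0.2, 0.3, 0, 0, 0]]}}

```text
clock: 13.62
position: [554.1, 44.8, 22.7]
ee_rot: [0.743, -0.67, -0.0, 0.0]
contact_force: [-0.5, -0.3, -0.2]
gripper_width: 34.2
```

```bash
python3 st.py
```

```text
[554.096  44.761  22.748] [ 0.743 -0.67  -0.     0.   ] [-0.534 -0.259 -0.246] [ 0.005  0.054 -0.001] 34.2302813681034
carrier x,y -28.832101646438787 0.2817460234909316 F along -0.202276818318104
```

{"method": "move_arm", "body": {"steps": [[-0.2, 0, 0, 10, 0, 0, 0], [-0.2, 0, 0, 25, 0, 0, 0], [-0.2, 0, 0, 50, 0, 0, 0], [-0.2, 0, 0, 80, 0, 0, 0], [-0.2, 0, 0, 110, 0, 0, 0]]}}

```text
clock: 14.03
position: [553.9, 44.3, 134.6]
ee_rot: [0.743, -0.67, -0.0, 0.0]
contact_force: [0.5, 0.2, -0.6]
gripper_width: 34.2
```

{"method": "move_arm", "body": {"steps": [[-0.2, 0, -30, 30, 0, 0, 0], [-0.2, 0, -70, 60, 0, 0, 0], [-0.2, 0, -110, 80, 0, 0, 0], [-0.2, 0, -150, 100, 0, 0, 0], [-0.2, 0, -190, 100, 0, 0, 0]]}}

```text
clock: 14.45
position: [555.6, -134.8, 236.5]
ee_rot: [0.743, -0.669, 0.003, -0.002]
contact_force: [0.6, 0.1, 0.5]
gripper_width: 34.2
```

{"method": "move_arm", "body": {"steps": [[-0.2, 0, -40, 0, 0, 0, 0], [-0.2, 0, -80, 0, 0, 0, 0], [-0.2, 0, -120, 0, 0, 0, 0], [-0.2, 0, -160, 0, 0, 0, 0], [-0.2, 0, -200, 0, 0, 0, 0]]}}

```text
clock: 14.87
position: [553.9, -335.3, 232.5]
ee_rot: [0.743, -0.67, 0.0, -0.0]
contact_force: [1.3, 0.6, 0.4]
gripper_width: 34.0
```

```bash
python3 st.py
python3 - <<'E'
from h import *
S=optics.get_image("side");T=optics.get_image("top")
for p in(S,T):p["frame"]=cv2.convertScaleAbs(p["frame"],alpha=1.6)
save(S,"s12.png",(200,80,360,260),3.3);save(T,"t12.png",(150,120,310,240),4.8)
save(T,"t12f.png",s=1.4)
E
```

```text
[ 553.851 -335.311  232.506] [ 0.743 -0.67   0.    -0.   ] [1.275 0.625 0.356] [ 0.017 -0.085 -0.022] 33.993121802679575
carrier x,y -406.86409799247565 39.67313639679124 F along 0.4905060802976956
```

View pics/t12.png

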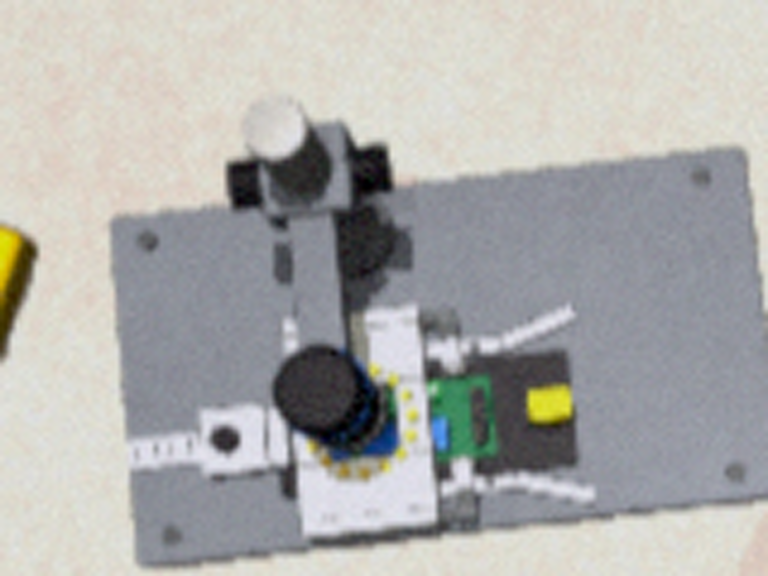

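View pics/s12.png

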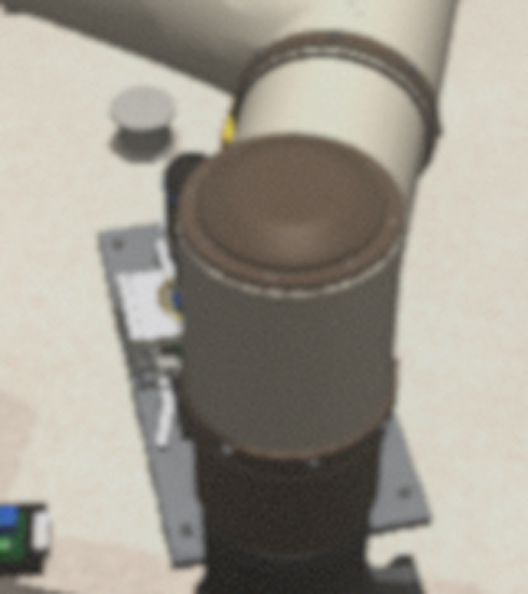

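View pics/t12f.png

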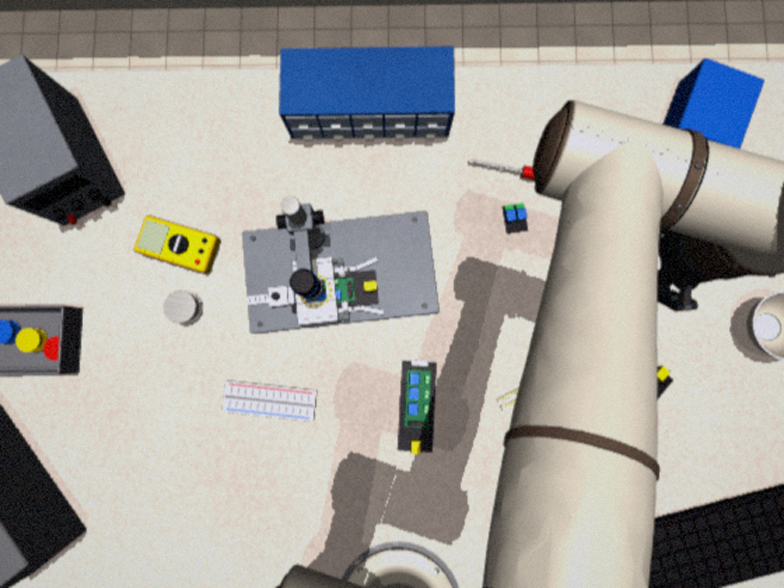

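The bumper, about (275,433) in t12, sits right against the stop block, about (235,440). The red pin that showed before is gone. I'll enlarge that spot once.

Run:
```python
from h import *
T=optics.get_image("top")
T["frame"]=cv2.convertScaleAbs(T["frame"],alpha=1.6)
save(T,"t13.png",(170,190,280,240),7)
f=T["frame"][195:230,180:215].astype(int); print("reddish px",int(((f[...,2]-f[...,1]>50)&(f[...,2]-f[...,0]>50)).sum()))
c=lambda a:(np.array(a,float)+.5)/4.8-.5+[150,120]
q,r=fit([(T,[[-80,-31,18],[-80,31,18]],c([(567,350),(577,465)]))],[544,110,1.674])
d=q[:2]-[544.3,142.1];print(q,"stage x,y",d@[-.103,.9947],d@[-.9947,-.103])
```

```text
reddish px 0
[547.01697437 115.85243729   1.65567024] stage x,y -26.38829898924179 0.0009245545948069071
```

View pics/t13.png

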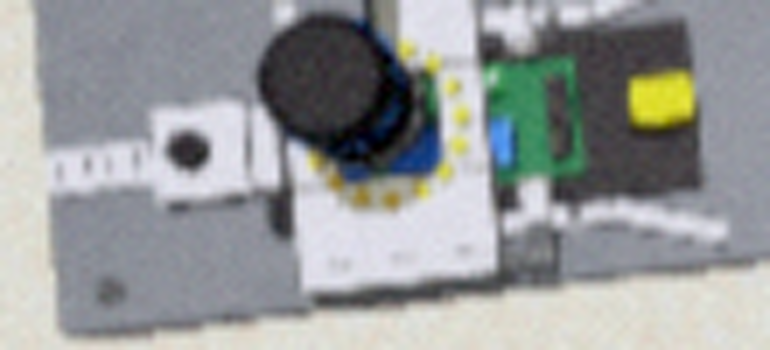

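```bash
python3 -c "
from h import *
print(workorder.job_done())"
```

```text
the job is handed in; nothing more can be done
None
```

I gripped the carrier farthest from the base (about 616 mm) by its yellow block and slid it nose first, flat on the stage, under the clips and lamp bridge until it met the stop. Then I let go and handed the job in; no verdict was reported.

- **At the stop:** steady drag was about 6 N. When the carrier stopped moving, the total push rose to 13 N, so about 7 N bore on the stop. I eased off before opening the fingers.
- **Last picture:** the bumper lies right against the stop block and no red of the pin shows. The carrier's centre is at about x = -26 mm, y = 0 mm of the stage.
- **Other things:** those visible in the last full top picture look unmoved, though I did not measure them. The arm hid the screwdriver's handle and the probes.
- **Disagreements:** my estimates of how far in the carrier sits differ by about 3 mm (-29.8 mm from the arm, -26.4 mm from the picture), which is about what the calibration allows. The pin's depth was judged only by force and picture, because no sensor reads it.

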